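# Raise the bath stirrer speed by four clicks and confirm

## Task

Raise the stirrer speed by pushing the orange fin of the orange-finned dial round with a fingertip, clockwise seen from above, exactly four clicks on from where it stands; never turn it back or beyond the fourth click, and do not pinch the fin. Then press the green set button fully down and let it come back up. Leave the blue-finned dial at its click stop, and do not knock or lift anything else.

Things in the scene. Friction and masses are not known exactly. Their poses are not given: they have to be found in the camera images.
- unit: Low cream control unit with a dark blue top, 180 mm (its x) by 360 mm (its y), top face 60 mm above the bench; fixed, origin at the centre of its underside. It carries both dials (their axes on its x = 0 line, 105 mm to either side of its middle; which dial is on which side varies) and the green button.
- stir_dial_base: Fixed round aluminium bezel of the stirrer dial (orange fin), 116 mm across, 6 mm thick, lying on the unit's top. Origin on the dial's vertical axis at the bezel's underside; z up. On it turns a black disc 88 mm across whose flat face is 26 mm above this origin; the bezel has 12 black dots, one every 30 degrees, 51.5 mm from the axis.
- stir_dial_lug (a point): Centre of the top edge of the orange fin of the stirrer dial, 30 mm from the dial's axis; turns with the dial; any direction at the start. The fin stands 17 mm up from the disc's face, is 26 mm long radially (17 to 43 mm from the axis) and 12 mm thick. The point's x axis points from the dial's axis outwards along the fin, z up. Clockwise (seen from above) moves it towards its own -y, so it is pushed on its +y face.
- stir_dial (a joint): Stirrer dial angle in rad: 0 at the start of every run, growing clockwise seen from above. A click stop every 30 degrees (0.524 rad); four clicks are 2.094. Each click needs about 0.05 N m (about 1.7 N at the fin) at its stiffest; half-way between stops the dial snaps forward by itself to the next stop and stays there. It turns freely in this way from -2.5 to 4.5 rad.
- temp_dial_base: Fixed bezel of the temperature dial (blue fin): same size and form as the stirrer dial's. Leave alone.
- temp_dial (a joint): Temperature dial angle in rad, 0 at the start, same clicks; must stay at 0.
- set_button_top (a point): Centre of the top of the round green set button (28 mm across, in a black housing) between the dials, near the robot-side edge of the unit; it is pressed straight down.
- set_button (a joint): Travel of the set button in m: 0 up, 0.006 fully down; springs back; fully down takes about 5 N.
- vial: Small amber vial, 22 mm wide, 42 mm tall, standing on the control unit behind the button; a loose bystander, leave it alone. Origin at the centre of its underside.
- bottle: Amber bottle, 60 mm wide, 130 mm tall, at the unit's right (local -y) end; a loose bystander, leave it alone. Origin at the centre of its underside.
- beaker: Glass beaker, 70 mm wide, 85 mm tall, at the unit's left (local +y) end; a loose bystander, leave it alone. Origin at the centre of its underside.
- rack: Wooden tube rack, 60 x 200 mm, with three stoppered tubes, 129 mm tall in all, beyond the unit; a loose bystander, leave it alone. Origin at the centre of its underside.
- stopper: Red conical stopper, 34 mm wide, 26 mm tall, on the robot's side of the unit; a loose bystander, leave it alone. Origin at the centre of its underside.
- dish: White bowl, 80 mm wide, 25 mm tall; a loose bystander, leave it alone. Origin at the centre of its underside.
- timer: Yellow round pocket timer, 52 mm wide, 16 mm thick; a loose bystander, leave it alone. Origin at the centre of its underside.

How it is judged:
On the way, in this order (a step that is already met when the one before it is completed fails the run):
1. the stirrer dial rests at the fourth click (value of joint stir_dial between 1.97 and 2.22 rad), for 0.3 s.
2. the set button is pressed down (value of joint set_button above 0.0045 m), for 0.05 s.
At the end, for the whole second after the job is handed in: Stirrer dial at rest at the fourth click clockwise of its start (2.094 rad, within 0.125); set button pressed at least 4.5 mm after that and up again (under 1.5 mm); temperature dial within 0.15 rad of its start; every loose thing within 20 mm of its start (all of step 1 and value of joint temp_dial between -0.15 and 0.15 rad and value of joint set_button below 0.0015 m and velocity of joint stir_dial between -0.1 and 0.1 rad/s and distance of each of vial, bottle, beaker, rack, stopper, dish, timer from where it was at the start of the episode below 0.02 m); the robot touches nothing.
It fails at once if the stirrer dial is turned past the fourth click (above 2.40 rad) or back from its start (below -0.35 rad) (value of joint stir_dial above 2.4 rad or value of joint stir_dial below -0.35 rad).
It fails at once if the fin is pinched: fingers press its leading and trailing halves at once, over 3 N each (contact force between each of stir_dial_c1, stir_dial_c2 and the fingers above 3 N).
It fails at once if the temperature dial is turned off its click (more than 0.3 rad) (value of joint temp_dial above 0.3 rad or value of joint temp_dial below -0.3 rad).
It fails at once if the set button is pressed (over 3 mm) while the stirrer dial is not at the fourth click (value of joint set_button above 0.003 m and not (value of joint stir_dial between 1.9 and 2.29 rad)).
It fails at once if a loose bystander is knocked over, shifted or lifted by more than 30 mm (distance of any of vial, bottle, beaker, rack, stopper, dish, timer from where it was at the start of the episode above 0.03 m).
It also fails if it takes over 56 s, if anything falls off the work surface, if the arm or the gripper's body presses on something with over 40 N, if the wrist force passes 120 N, or if a joint passes its speed limit or range.

## Robot

A 6-joint arm with a two-finger parallel gripper is mounted at the origin on the work surface. World frame = base frame: x ahead of the robot, y to its left, z up, the work surface at z = 0. Lengths are in m, angles in rad, forces in N, time in s.
With the tool pointing down it reaches from about 0.25 to 0.775 m from the base axis. Payload 4 kg.
Tool frame: the origin (TCP) lies on the mounting face of the last link; the fingertips stand r.nose_length ahead of it and the grasp point (between the pads) lies 155 mm ahead of it (r.nose_length is the distance from the TCP to the fingertips, in m); z points along the fingers, y is the direction in which the jaws open and shut (so a half turn about z gives the same grasp; the last joint's range is limited). The gripper opens to 85 mm and grips with 20 to 120 N. Pads are 22 mm wide; open, the fingers measure 114 mm over their backs; the gripper's body (76 mm by 85 mm) begins 54 mm behind the grasp point. The pads swing forward as they close: fully open they stand 13 mm farther back than shut.
Start: joints at [-1.317, 0.087, 1.371, -0, 1.684, -0.103], TCP at [0.192, -0.515, 0.405] pointing down, gripper open.
Joint ranges: [-3.1, 3.1], [-0.76, 2.03], [0.27, 2.55], [-1.08, 4.22], [0.17, 2.65], [-2.57, 2.57]. Speed limits (rad/s): [2.79, 2.79, 3.14, 3.14, 3.14, 3.14].

## Interface

Orientations are given as a unit quaternion [w, x, y, z].
In Python, from rig import r gives the robot as it stands.
- The arm moves only by the shell command python3 -m crank 'ROWS' [OPENING] [FORCE]. ROWS is JSON, a list that holds one entry, the list of rows, each a list of 4 numbers: the shift along the tool's x, y, z scaled (see below), then the turn about the tool's z scaled (see below). A call has 1 to 10 rows; each row shifts and turns the commanded pose from where the row before left it, along the tool's axes as they then stand; what a row does not reach is not made up. The controller multiplies each number of a shift by 0.05 m and each number of a turn by 0.15 rad. A row lasts 1/8 s, in which the tool goes at most 62.5 mm and 10.7 degrees, less where a joint would pass 70% of its speed; a pose out of reach is approached as far as the arm can. A call with a number of a shift or a turn outside -1 to 1 is refused whole. A call with a gripper value outside its range is refused whole. OPENING is the closure, from 0 (fully open) to 1 (shut), set as the call begins (- or left out, the last holds). The fingers move at their own pace and stop on an object; FORCE is the grip in N (left out, the last holds). Time passes only in rows, so rows that do not move let the fingers close. It gives the time, the measured TCP pose, the force and the opening at its end, in the units of the state.
- r.get_obs(): the state, without advancing time (a new reading comes with each control period).
- r.read_camera(name): name is "scene" or "top" or "wrist"; returns (picture, depth): 400x640x3 uint8, red, green, blue; 400x640 float32, m along the optical axis (not along the pixel's ray), 0 where there is no reading.
- r.calibration(name): a dict with "fov_y" (degrees; the focal length in pixels is half the picture's height over the tangent of half this angle, whatever the lens; pixels are square), "cx", "cy" (the principal point, pixels), "k1" (the pictures are not rectified: a ray, as slopes to the right and down, at radius r is drawn at 1 + k1 r^2 times it, then the intrinsics apply), "cam_to_world" (4x4, takes a point from camera to world coordinates); the wrist camera has in their place "T_tool_cam" (4x4, takes a point from camera to tool coordinates, whose origin is the TCP and whose axes are the flange's). Camera axes: x right, y down, z forward; pixel columns grow to the right and rows downward; lengths in m; the calibration is good to about 2 mm. A picture is of the moment at which its call begins: read the wrist's pose just before it. calibration takes no time and is no camera call.
- r.job_done(): hands the job in, once; it reports no verdict.
The state is a dict: "time_s": time; "joint_pos": joint angles; "qvel": joint speeds; "tau": joint torques, N m; "eef_pos": TCP position; "tcp_rot": TCP orientation; "force": force on the tool from outside, world axes, zero at the start; "wrist_torque": the same for the moment, N m; "gripper_width": finger opening in m.
Only numpy, scipy, OpenCV 4.12 (cv2) and the standard library are available. Lean on these libraries where they do the work, as an engineer would, in place of code of your own. Each camera call takes 0.05 s, during which the arm holds its last target.

## Working session

There is one attempt and no reset: what is moved stays moved. The work goes in short steps, Python scripts to look and compute and a shell command to move; the robot and the scene stay as the last step left them, time stands still between calls to the robot, and variables do not carry over. Pictures are saved under pics/ and viewed, and the job is handed in when it is done.

```bash
ls; mkdir -p pics
python3 - <<'E'
from rig import r
import cv2,numpy as np
np.set_printoptions(precision=4,suppress=True)
o=r.get_obs()
for k,v in o.items(): print(k,v)
print(r.nose_length)
for n in ("scene","top","wrist"):
    im,d=r.read_camera(n); cv2.imwrite(f"pics/{n}0.png",im[:,:,::-1]); np.save(f"pics/{n}0_d.npy",d); print(n,r.calibration(n))
E
```

```text
pics
time_s 0.0
joint_pos [-1.3171  0.088   1.3723 -0.      1.6836 -0.1031]
qvel [-0.0007  0.0011  0.0003  0.0013  0.0006 -0.0003]
tau [ -0.0005 -35.1867 -31.3276  -0.       0.0109   0.    ]
eef_pos [ 0.1921 -0.5153  0.4035]
tcp_rot [-0.0011  0.9841  0.1775 -0.0001]
force [ 0.3615  0.3777 -0.2623]
wrist_torque [ 0.0182  0.0537 -0.0072]
gripper_width 0.08525156649710182
0.1734
scene {'fov_y': 50.24241725394997, 'cx': 318.63467750532527, 'cy': 201.39769641129843, 'k1': -0.08897599034637291, 'cam_to_world': array([[ 0.6288,  0.4359, -0.6438,  1.4158],
       [ 0.7775, -0.3548,  0.5192, -0.6417],
       [-0.0021, -0.8271, -0.562 ,  0.8222],
       [ 0.    ,  0.    ,  0.    ,  1.    ]])}
top {'fov_y': 46.23759659371222, 'cx': 315.5570808457365, 'cy': 197.53231740422314, 'k1': 0.019633566956531297, 'cam_to_world': array([[ 0.0144, -0.9947,  0.1014,  0.4648],
       [-0.9999, -0.0146, -0.0013,  0.0312],
       [ 0.0028, -0.1014, -0.9948,  1.3743],
       [ 0.    ,  0.    ,  0.    ,  1.    ]])}
wrist {'fov_y': 62.33650111635965, 'cx': 315.59727348907484, 'cy': 192.355815487879, 'k1': -0.008779468023355016, 'T_tool_cam': array([[ 0.0002, -0.9661, -0.258 ,  0.0671],
       [ 1.    ,  0.0004, -0.0007,  0.0005],
       [ 0.0008, -0.258 ,  0.9661,  0.0303],
       [ 0.    ,  0.    ,  0.    ,  1.    ]])}
```

View pics/top0.png

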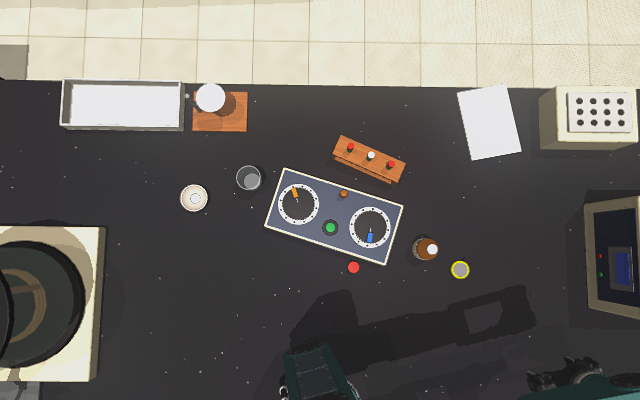

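View pics/scene0.png

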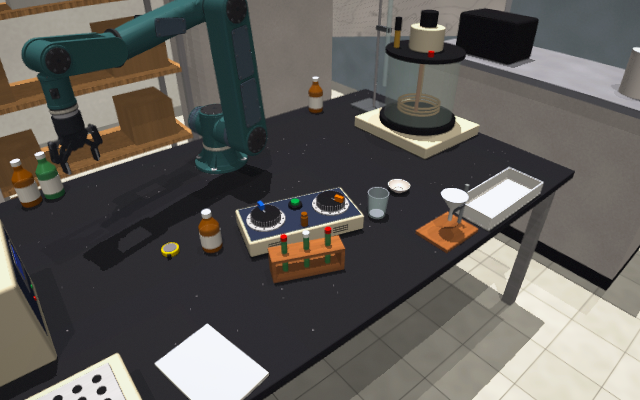

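View pics/wrist0.png

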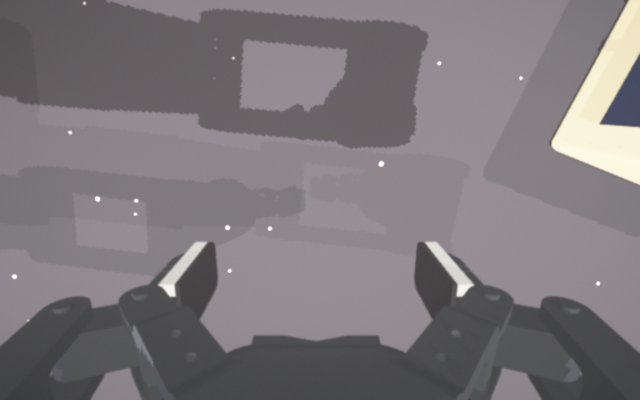

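The top view shows the stir dial at about (299,204) with its orange fin near (295,193), the green button at (330,228), the blue-finned dial at (370,228) and the vial at (343,194). Next I measure them.

```bash
cat > h.py <<'E'
import numpy as np,cv2
np.set_printoptions(precision=4,suppress=True)
from rig import r
from scipy.spatial.transform import Rotation as R
def intr(c):
    f=200/np.tan(np.radians(c['fov_y']/2)); return f
def rays(c,uv):
    f=intr(c); uv=np.atleast_2d(uv).astype(float)
    d=(uv-[c['cx'],c['cy']])/f
    s=d.copy()
    for _ in range(20): s=d/(1+c['k1']*(s**2).sum(1,keepdims=True))
    return np.c_[s,np.ones(len(s))]
def plane(c,T,uv,z):
    w=rays(c,uv)@T[:3,:3].T; o=T[:3,3]
    return o+w*((z-o[2])/w[:,2:3])
def wristT(o,c):
    q=o['tcp_rot']; T=np.eye(4); T[:3,:3]=R.from_quat([q[1],q[2],q[3],q[0]]).as_matrix(); T[:3,3]=o['eef_pos']
    return T@c['T_tool_cam']
def blobs(m,amin):
    n,l,s,ce=cv2.connectedComponentsWithStats(m.astype(np.uint8))
    return [(s[i,4],ce[i],l==i) for i in range(1,n) if s[i,4]>=amin]
def masks(im):
    h=cv2.cvtColor(im,cv2.COLOR_RGB2HSV).astype(int); H,S,V=h[...,0],h[...,1],h[...,2]
    return dict(orange=(H>8)&(H<22)&(S>180)&(V>170),green=(H>45)&(H<80)&(S>130)&(V>80),blue=(H>102)&(H<116)&(S>150)&(V>150),ring=(S<60)&(V>130))
E
python3 - <<'E'
from h import *
im=cv2.imread('pics/top0.png')[:,:,::-1].copy()
c=r.calibration('top');T=c['cam_to_world']
m=masks(im)
roi=np.zeros(im.shape[:2],bool);roi[160:270,260:408]=1
for k,z in (('orange',.103),('green',.075),('blue',.103),('ring',.066)):
    for a,ce,l in blobs(m[k]&roi,8):
        print(k,a,ce,plane(c,T,ce,z))
        if k=='ring' and a>60:
            ys,xs=np.where(l); P=plane(c,T,np.c_[xs,ys],z)[:,:2]
            (cx,cy),(A,B),ang=cv2.fitEllipse(cv2.convexHull((P*1e4).astype(np.float32))); print('  ell',cx/1e4,cy/1e4,A/1e4,B/1e4)
crop=cv2.resize(im[160:275,260:410],None,fx=5,fy=5,interpolation=cv2.INTER_CUBIC);cv2.imwrite('pics/topcrop.png',crop[:,:,::-1])
E
```

```text
orange 36 [294.3333 192.5   ] [[0.6074 0.0877 0.103 ]]
orange 21 [343.7619 192.2381] [[ 0.6101 -0.0473  0.103 ]]
green 69 [330. 227.] [[ 0.5158 -0.0117  0.075 ]]
blue 43 [369.3953 237.186 ] [[ 0.4888 -0.1176  0.103 ]]
ring 803 [334.6787 219.0884] [[ 0.5385 -0.0248  0.066 ]]
  ell 0.551837646484375 -0.030118252563476562 0.245935888671875 0.41419970703125
ring 503 [298.0437 204.8529] [[0.5769 0.0783 0.066 ]]
  ell 0.579814453125 0.07853790283203126 0.113939892578125 0.1149960693359375
ring 526 [369.1008 227.673 ] [[ 0.5159 -0.121   0.066 ]]
  ell 0.518648779296875 -0.122401806640625 0.11489180908203125 0.115977294921875
ring 12 [322.5833 232.1667] [[0.5015 0.0085 0.066 ]]
ring 10 [302.8 232.7] [[0.4993 0.0636 0.066 ]]
ring 32 [312.4688 234.2188] [[0.4954 0.0366 0.066 ]]
ring 10 [331.1 236.1] [[ 0.491  -0.0153  0.066 ]]
```

View pics/topcrop.png

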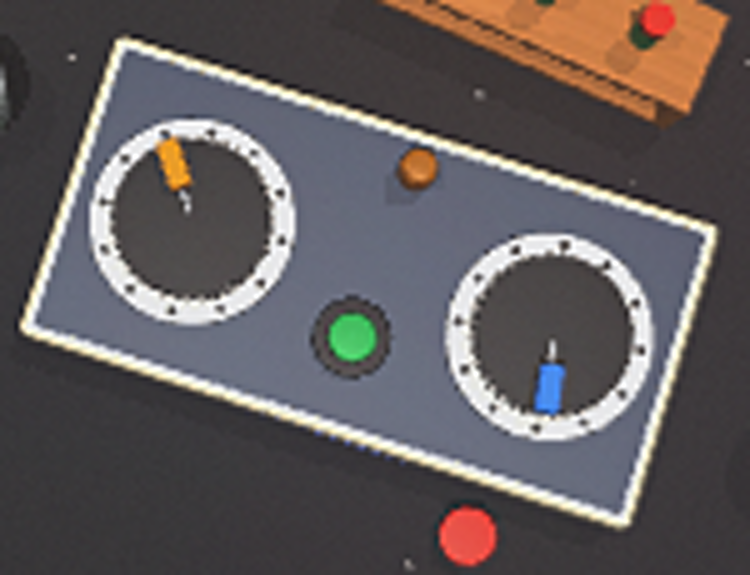

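```bash
python3 -m crank '[[[0.4,-0.3,0,0],[0.79,-0.6,0,0],[0.79,-0.6,0,0],[0.79,-0.6,0,0],[0.79,-0.6,0,0],[0.79,-0.6,0,0],[0.79,-0.6,0,0],[0.79,-0.6,0,0],[0.79,-0.6,0,0],[0.79,-0.6,0,0]]]' 1 20
python3 -m crank '[[[0.79,-0.6,0,-1],[0,0,0,-1],[0,0,0,-1],[0,0,0,-1],[0,0,0,-1],[0,0,0,-1],[0,0,0,-1],[0,0,0,-1],[0,0,0,-1],[0,0,0,-1]]]'
python3 - <<'E'
from h import *
o=r.get_obs();q=o['tcp_rot'];M=R.from_quat([q[1],q[2],q[3],q[0]]).as_matrix();print(o['eef_pos'],o['joint_pos'],np.degrees(np.arctan2(M[1,0],M[0,0])),o['gripper_width'],r.nose_length,o['time_s'])
E
```

```text
time_s: 1.4
eef_pos: [0.4445, -0.1144, 0.4048]
tcp_rot: [-0.0, 0.984, 0.178, 0.0]
force: [0.4, -0.4, -0.4]
gripper_width: 0.0
time_s: 2.65
eef_pos: [0.4703, -0.0741, 0.4046]
tcp_rot: [-0.0, 0.597, 0.802, 0.0]
force: [-0.1, 0.4, 0.1]
gripper_width: -0.0002
[ 0.4703 -0.0741  0.4046] [-0.2755 -0.0784  1.5372  0.0005  1.6833 -0.5674] 106.72370144155977 -0.0002274203647193388 0.1734 2.65
```

```bash
python3 -m crank '[[[0,0,0,-1],[0,0,0,-1],[0,0,0,-1],[0,0,0,-1],[0,0,0,-1],[0,0,0,-1],[0,0,0,-1],[0,0,0,-1],[0,0,0,-1],[0,0,0,-1]]]'
python3 -m crank '[[[0,0,0,-1],[0,0,0,-1],[0,0,0,-1],[0,0,0,0]]]'
cat > st.py <<'E'
from h import *
import sys
def alpha(o):
    q=o['tcp_rot'];M=R.from_quat([q[1],q[2],q[3],q[0]]).as_matrix();return M,np.degrees(np.arctan2(M[1,0],M[0,0]))
if __name__=='__main__':
    o=r.get_obs();M,a=alpha(o);print('p',o['eef_pos'],'alpha',a%360,'j6',o['joint_pos'][5],'F',o['force'],'t',o['time_s'])
    if len(sys.argv)>3:
        t=np.array([float(x) for x in sys.argv[1:4]]);print('units',(M.T@(t-o['eef_pos']))/.05)
E
python3 st.py 0.591 0.113 0.404
python3 - <<'E'
from h import *
for n in("wrist","top"):
    im,d=r.read_camera(n); cv2.imwrite(f"pics/{n}1.png",im[:,:,::-1])
E
```

```text
time_s: 3.9
eef_pos: [0.4703, -0.0741, 0.4046]
tcp_rot: [-0.0, -0.11, 0.994, 0.0]
force: [0.2, 0.1, -0.3]
gripper_width: 0.0001
time_s: 4.4
eef_pos: [0.4704, -0.0743, 0.4047]
tcp_rot: [-0.0, -0.326, 0.945, 0.0]
force: [-1.0, -0.7, 0.1]
gripper_width: 0.0
p [ 0.4704 -0.0743  0.4047] alpha 218.06662961554085 j6 -2.5110117651014208 F [-0.9742 -0.6694  0.1129] t 4.4
units [-4.2084  1.4619  0.0141]
```

View pics/wrist1.png

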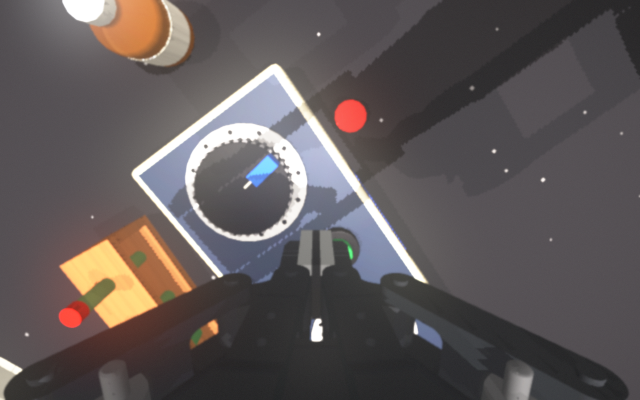

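Run:
```python
from h import *
im=cv2.imread('pics/wrist1.png'); cv2.imwrite('pics/wcrop.png',cv2.resize(im[210:330,230:400],None,fx=4.5,fy=4.5,interpolation=cv2.INTER_CUBIC))
c=r.calibration('wrist');T=c['T_tool_cam']
for uv in [(299,231),(333,231),(299,265),(333,265)]:
    print(uv,plane(c,T,uv,.1734))
im=cv2.imread('pics/top1.png'); cv2.imwrite('pics/tcrop1.png',cv2.resize(im[140:300,230:430],None,fx=3.5,fy=3.5,interpolation=cv2.INTER_CUBIC))
```

```text
(299, 231) [[ 0.0068 -0.0086  0.1734]]
(333, 231) [[0.0068 0.0071 0.1734]]
(299, 265) [[-0.0105 -0.0088  0.1734]]
(333, 265) [[-0.0105  0.0074  0.1734]]
```

View pics/wcrop.png

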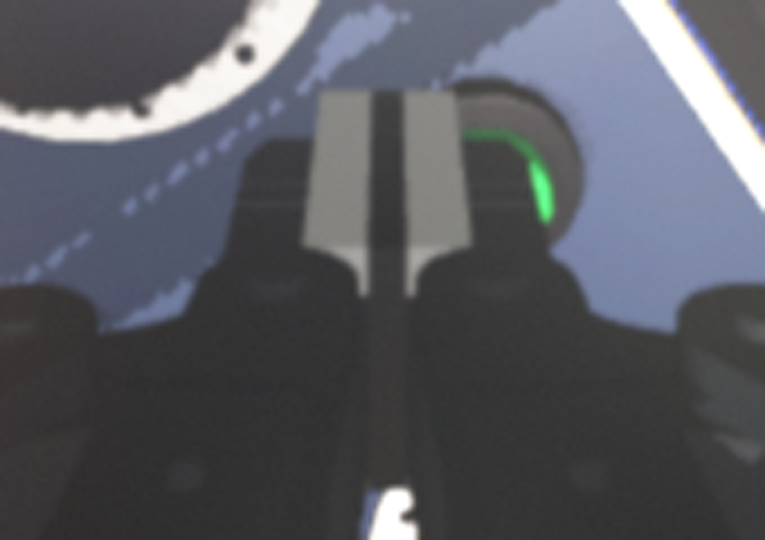

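```bash
python3 -m crank '[[[-0.84,0.29,0,0],[-0.84,0.29,0,0],[-0.84,0.29,0,0],[-0.84,0.29,0,0],[-0.84,0.29,0,0],[0,0,0,0]]]'; python3 st.py 0.591 0.113 0.404
python3 - <<'E'
from h import *
for n in("wrist","top","scene"):
    im,d=r.read_camera(n); cv2.imwrite(f"pics/{n}2.png",im[:,:,::-1])
E
```

```text
time_s: 5.25
eef_pos: [0.5921, 0.114, 0.4035]
tcp_rot: [-0.001, -0.328, 0.945, 0.001]
force: [-0.2, -0.2, -0.2]
gripper_width: -0.0001
p [0.5921 0.114  0.4035] alpha 218.2415404700191 j6 -2.142064932428587 F [-0.2365 -0.1887 -0.196 ] t 5.25
units [ 0.0309 -0.0021 -0.0098]
```

View pics/wrist2.png

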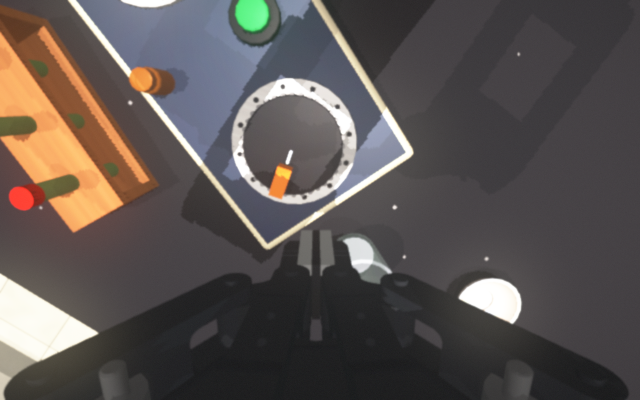

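View pics/scene2.png

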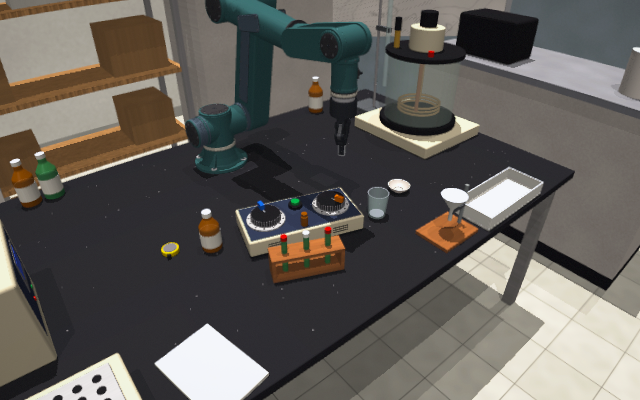

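Run:
```python
from h import *
o=r.get_obs()
im,d=r.read_camera('wrist'); c=r.calibration('wrist');T=wristT(o,c)
m=masks(im)
for a,ce,l in blobs(m['orange'],20): print('orange',a,ce,plane(c,T,ce,.103))
roi=np.zeros(im.shape[:2],bool);roi[60:225,215:375]=1
for a,ce,l in blobs(m['ring']&roi,200):
    ys,xs=np.where(l);P=plane(c,T,np.c_[xs,ys],.066)[:,:2]
    (cx,cy),(A,B),g=cv2.fitEllipse(cv2.convexHull((P*1e4).astype(np.float32)));print(a,ce,cx/1e4,cy/1e4,A/1e4,B/1e4)
for a,ce,l in blobs(m['green'],50): print('green',a,ce,plane(c,T,ce,.075), 'depth',np.median(d[l]))
# tool-frame points of finger pixels
TT=c['T_tool_cam']
for v in (232,240,246,252,258,264):
    row=[]
    for u in (285,290,295,300,305,316,327,332,337,342,347):
        p=rays(c,(u,v))[0]*d[v,u]; p=TT[:3,:3]@p+TT[:3,3]; row.append(f"{p[1]*1e3:.0f},{p[2]*1e3:.0f}")
    print(v,row)
```

```text
orange 132 [140.5682  81.7197] [[ 0.6125 -0.047   0.103 ]]
orange 343 [281.9329 185.2624] [[0.6113 0.0897 0.103 ]]
1916 [230.5099  86.6326] 0.482601171875 0.017332513427734376 0.026220181274414063 0.10416890869140626
313 [363.2684  77.7316] 0.49754921875 0.0907306884765625 0.006900063323974609 0.11121563720703125
6329 [310.1065 147.3732] 0.58738427734375 0.089969091796875 0.1351462646484375 0.14350350341796875
321 [231.7788 201.6885] 0.663731689453125 0.0623840087890625 0.008290521240234374 0.07442244262695312
green 982 [254.4379  17.2984] [[ 0.5182 -0.011   0.075 ]] depth 0.26471168
232 ['-32,344', '-27,343', '-22,345', '-17,349', '-6,166', '-1,165', '4,168', '19,404', '25,404', '31,403', '37,404']
240 ['-32,345', '-32,404', '-26,406', '-7,158', '-5,157', '-1,157', '4,158', '19,404', '25,403', '31,399', '36,389']
246 ['-14,159', '-12,160', '-10,160', '-7,151', '-5,152', '-1,152', '4,151', '6,151', '8,161', '10,161', '12,159']
252 ['-13,154', '-11,154', '-9,155', '-7,145', '-5,146', '-1,145', '3,145', '5,145', '8,154', '10,155', '12,155']
258 ['-13,149', '-11,149', '-9,148', '-7,141', '-5,139', '-1,140', '3,140', '5,141', '7,149', '9,148', '11,149']
264 ['-12,143', '-11,144', '-9,144', '-6,137', '-5,136', '-1,136', '3,136', '5,137', '7,144', '9,142', '11,142']
```

```bash
cat >> h.py <<'E'
def cloud(c,T,d):
    v,u=np.mgrid[:400,:640]; p=rays(c,np.c_[u.ravel(),v.ravel()])*d.reshape(-1,1)
    return (p@T[:3,:3].T+T[:3,3]).reshape(400,640,3)
def fin(C=(0.580,0.0785),cam='wrist'):
    o=r.get_obs(); im,d=r.read_camera(cam); c=r.calibration(cam);T=wristT(o,c) if cam=='wrist' else c['cam_to_world']
    P=cloud(c,T,d); h=cv2.cvtColor(im,cv2.COLOR_RGB2HSV).astype(int)
    m=(h[...,0]>5)&(h[...,0]<24)&(h[...,1]>150)&(h[...,2]>100)&(np.hypot(P[...,0]-C[0],P[...,1]-C[1])<.05)&(d>0)&(P[...,2]>.08)
    return im,d,P,m
E
python3 - <<'E'
from h import *
im,d,P,m=fin()
Q=P[m];print(len(Q),Q[:,2].min(),Q[:,2].max(),np.percentile(Q[:,2],[10,50,90]))
zt=np.percentile(Q[:,2],95);t=Q[Q[:,2]>zt-.003];print('top',len(t),t.mean(0),zt)
(c,s,a)=cv2.minAreaRect((t[:,:2]*1e4).astype(np.float32));print(np.array(c)/1e4,np.array(s)/1e4,a)
h=cv2.cvtColor(im,cv2.COLOR_RGB2HSV)
w=(h[...,1]<60)&(h[...,2]>130)&(abs(P[...,2]-.066)<.006)&(np.hypot(P[...,0]-.58,P[...,1]-.0785)<.064)
q=P[w];print('ring',len(q),np.median(q[:,2]));
(c,s,a)=cv2.fitEllipse(cv2.convexHull((q[:,:2]*1e4).astype(np.float32)));print(np.array(c)/1e4,np.array(s)/1e4)
k=(np.hypot(P[...,0]-.58,P[...,1]-.0785)<.035)&(h[...,2]<90)&(d>0);print('disc z',np.median(P[k][:,2]))
g=masks(im)['green'];print('green',P[g].mean(0),np.median(P[g][:,2]))
E
```

```text
454 0.0857413277607671 0.10540073512869036 [0.0935 0.1034 0.1043]
top 384 [0.6112 0.0897 0.1035] 0.10454189649161996
[0.6109 0.0897] [0.0254 0.0118] 19.05506706237793
ring 4179 0.06640251290539245
[0.583  0.0814] [0.1185 0.1236]
disc z 0.3105172506688491
green [ 0.5188 -0.0088  0.0828] 0.08201541794718792
```

Run:
```python
from h import *
im,d=r.read_camera('wrist'); c=r.calibration('wrist'); P=cloud(c,c['T_tool_cam'],d)
for u in (287,290,302,309,316,323,330,340,345):
    print(u,[(v,tuple((P[v,u]*1e3).round(0).astype(int))) for v in range(228,250,3)])
near=(P[...,2]<.2)&(d>0)&(abs(P[...,0])<.03)
Q=P[near];
for z in np.arange(.10,.18,.005):
    q=Q[abs(Q[:,2]-z)<.0025]
    if len(q): print(round(z,3),len(q),q[:,:2].min(0),q[:,:2].max(0))
```

```text
287 [(228, (np.int64(-58), np.int64(-30), np.int64(343))), (231, (np.int64(-61), np.int64(-30), np.int64(344))), (234, (np.int64(-64), np.int64(-30), np.int64(343))), (237, (np.int64(-68), np.int64(-30), np.int64(345))), (240, (np.int64(-72), np.int64(-30), np.int64(346))), (243, (np.int64(5), np.int64(-13), np.int64(163))), (246, (np.int64(5), np.int64(-13), np.int64(160))), (249, (np.int64(6), np.int64(-13), np.int64(157)))]
290 [(228, (np.int64(-58), np.int64(-27), np.int64(344))), (231, (np.int64(-61), np.int64(-27), np.int64(344))), (234, (np.int64(-65), np.int64(-27), np.int64(345))), (237, (np.int64(-68), np.int64(-27), np.int64(345))), (240, (np.int64(-97), np.int64(-32), np.int64(405))), (243, (np.int64(5), np.int64(-12), np.int64(163))), (246, (np.int64(5), np.int64(-12), np.int64(161))), (249, (np.int64(5), np.int64(-12), np.int64(157)))]
302 [(228, (np.int64(-59), np.int64(-15), np.int64(346))), (231, (np.int64(9), np.int64(-7), np.int64(167))), (234, (np.int64(9), np.int64(-7), np.int64(164))), (237, (np.int64(9), np.int64(-7), np.int64(161))), (240, (np.int64(9), np.int
[... 2626 characters left out ...]
(np.int64(5), np.int64(11), np.int64(157)))]
0.1 6221 [-0.0083 -0.055 ] [0.0165 0.0525]
0.105 3697 [-0.0095 -0.0506] [0.0163 0.0488]
0.11 2362 [-0.0103 -0.0475] [0.0152 0.0443]
0.115 4164 [-0.0105 -0.0422] [0.0113 0.0408]
0.12 2588 [-0.0106 -0.0382] [0.0126 0.0367]
0.125 1869 [-0.0134 -0.0344] [0.0126 0.0321]
0.13 610 [-0.0093 -0.0293] [0.0124 0.0287]
0.135 755 [-0.0129 -0.0128] [0.0107 0.0108]
0.14 226 [ 0.0055 -0.0142] [0.0101 0.0122]
0.145 382 [ 0.0047 -0.0145] [0.0101 0.0126]
0.15 359 [ 0.0045 -0.0144] [0.0099 0.0126]
0.155 338 [ 0.0043 -0.0146] [0.01   0.0126]
0.16 286 [ 0.0046 -0.0145] [0.01   0.0126]
0.165 208 [ 0.0047 -0.0138] [0.0098 0.0119]
0.17 39 [ 0.0084 -0.0074] [0.0096 0.0055]
```

```bash
python3 -m crank '[[[0,0,0.6,0],[0,0,0.6,0],[0,0,0.6,0],[0,0,0.4,0],[0,0,0.2,0],[0,0,0,0]]]'; python3 st.py 0.5922 0.1133 0.263
python3 - <<'E'
from h import *
im,d=r.read_camera('scene'); cv2.imwrite("pics/s3.png",cv2.resize(im[120:260,230:420],None,fx=4,fy=4,interpolation=cv2.INTER_CUBIC)[:,:,::-1])
im,d=r.read_camera('wrist'); cv2.imwrite("pics/w3.png",im[:,:,::-1])
E
```

```text
time_s: 6.3
eef_pos: [0.5912, 0.1109, 0.2845]
tcp_rot: [-0.0, -0.326, 0.945, 0.0]
force: [-0.4, 0.9, 0.8]
gripper_width: -0.0
p [0.5912 0.1109 0.2845] alpha 218.06283095988914 j6 -2.143914483915483 F [-0.3686  0.8807  0.8444] t 6.3
units [-0.0458  0.0256  0.429 ]
```

View pics/s3.png

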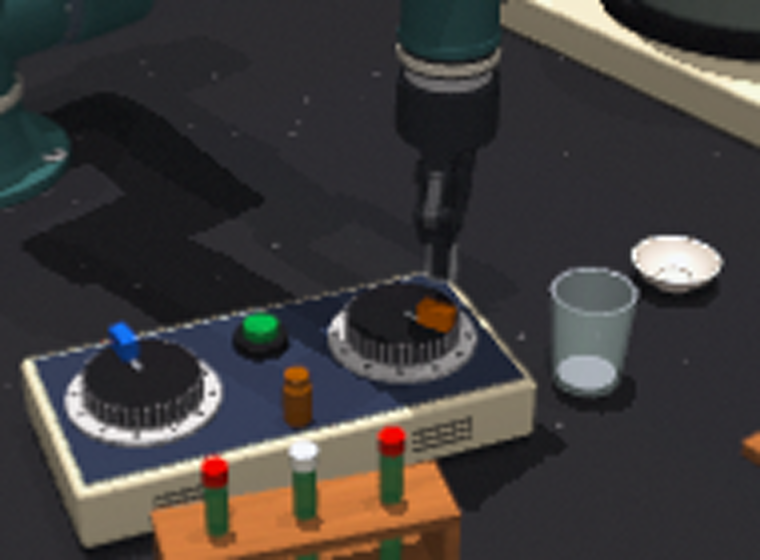

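View pics/w3.png

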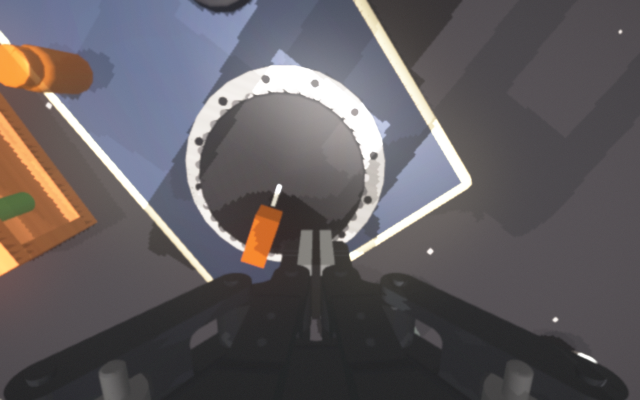

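```bash
python3 -m crank '[[[-0.04,0.03,0.2,0],[0,0,0.15,0],[0,0,0.08,0],[0,0,0,0]]]'; python3 st.py 0.5922 0.1133 0.263
python3 - <<'E'
from h import *
im,d,P,m=fin(); cv2.imwrite("pics/w4.png",im[:,:,::-1])
t=P[m];z=np.percentile(t[:,2],95);t=t[t[:,2]>z-.003];print(cv2.minAreaRect((t[:,:2]*1e4).astype(np.float32)),z)
c=r.calibration('wrist');o=r.get_obs();T=wristT(o,c);Q=P
v,u=np.mgrid[:400,:640]
k=(u>295)&(u<336)&(v>228)&(v<240)&(d<.2);print('finger tip z world',Q[k][:,2].min())
E
```

```text
time_s: 6.9
eef_pos: [0.5919, 0.1138, 0.2625]
tcp_rot: [-0.001, -0.327, 0.945, 0.0]
force: [0.7, 0.3, -0.3]
gripper_width: -0.0001
p [0.5919 0.1138 0.2625] alpha 218.1195380012688 j6 -2.1400945945250602 F [ 0.696   0.2535 -0.3349] t 6.9
units [ 0.0018 -0.0123 -0.0108]
((6093.892578125, 890.9653930664062), (236.1656494140625, 120.32036590576172), 18.41401481628418) 0.10443286221742455
finger tip z world 0.08517043941601674
```

View pics/w4.png

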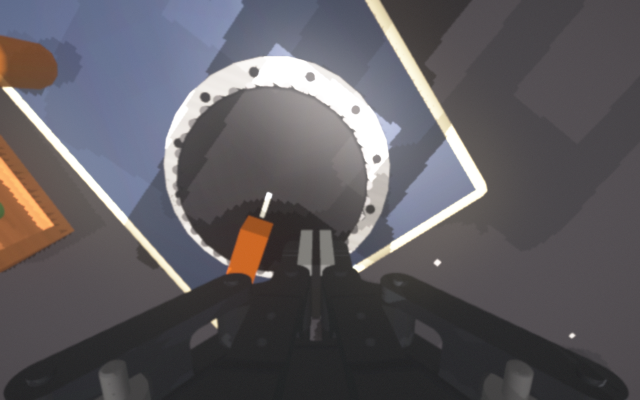

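```bash
python3 -m crank '[[[-0.037,-0.062,0,0.667],[-0.037,-0.062,0,0.667],[-0.037,-0.062,0,0.667],[-0.037,-0.062,0,0.667],[-0.037,-0.062,0,0.667],[-0.037,-0.062,0,0.667],[-0.037,-0.062,0,0.667],[0,0,0,0]]]'; python3 st.py
cat > ck.py <<'E'
from h import *
from st import alpha
import sys
C=np.array([.581,.079])
o=r.get_obs();M,a=alpha(o);f=M[:2,0]*-1;e=o['eef_pos'][:2]-C
ph=np.arctan2(f[1],f[0]);print('frame phi',np.degrees(ph),'radial',e@f*1e3,'ccw',e@np.array([-f[1],f[0]])*1e3,'F',o['force'],'z',o['eef_pos'][2])
im,d,P,m=fin(); cv2.imwrite(f"pics/{sys.argv[1]}.png",im[:,:,::-1])
t=P[m];z=np.percentile(t[:,2],95);t=t[t[:,2]>z-.003];q=cv2.minAreaRect((t[:,:2]*1e4).astype(np.float32))
v=np.array(q[0])/1e4-C;print('fin',len(t),np.array(q[0])/1e4,q[1],q[2],'dir deg',np.degrees(np.arctan2(v[1],v[0])))
E
python3 ck.py w5
```

```text
time_s: 7.95
eef_pos: [0.6117, 0.0983, 0.2636]
tcp_rot: [0.0, 0.017, 1.0, -0.0]
force: [0.3, -0.2, -0.6]
gripper_width: 0.0003
p [0.6117 0.0983 0.2636] alpha 178.03526977531163 j6 -1.468570700310467 F [ 0.3341 -0.1547 -0.648 ] t 7.95
frame phi -1.9647302246883678 radial 30.049174598647564 ccw 20.360703751380058 F [ 0.3341 -0.1547 -0.648 ] z 0.26358500087795556
fin 1460 [0.6089 0.0598] (477.97186279296875, 248.11654663085938) 80.7761459350586 dir deg -34.52260778406397
```

View pics/w5.png

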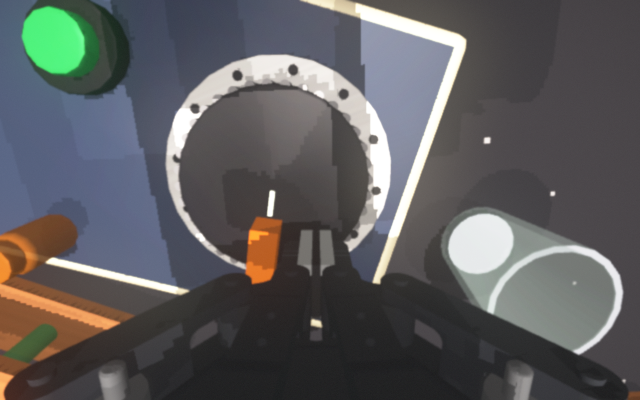

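```bash
python3 - <<'E'
s=open('ck.py').read()
s=s.replace("t=P[m];z=np.percentile(t[:,2],95);t=t[t[:,2]>z-.003]","m=max(blobs(m&(P[...,2]>.1)&(P[...,2]<.108),5),key=lambda b:b[0])[2];t=P[m]")
s=s.replace("'dir deg'","'len axis',np.degrees(np.arctan2(*(np.linalg.svd((t-t.mean(0))[:,:2],full_matrices=False)[2][0][::-1]))),'dir deg'")
open('ck.py','w').write(s)
E
python3 ck.py w5b
```

```text
frame phi -1.9268874182593372 radial 29.930701999267693 ccw 20.429400354169584 F [ 0.0642  1.0321 -0.3099] z 0.2634865151928997
fin 1455 [0.6113 0.0747] (121.42595672607422, 254.07666015625) 79.12803649902344 len axis -10.385394294227153 dir deg -8.123058601076611
```

```bash
python3 -m crank '[[[-0.037,-0.062,0,0.667],[-0.037,-0.062,0,0.667],[-0.037,-0.062,0,0.667],[-0.037,-0.062,0,0.667],[-0.037,-0.062,0,0.667],[0,0,0,0]]]'; python3 ck.py w6
python3 -m crank '[[[-0.037,-0.062,0,0.667],[-0.037,-0.062,0,0.667],[-0.037,-0.062,0,0.667],[-0.037,-0.062,0,0.667],[-0.037,-0.062,0,0.667],[0,0,0,0]]]'; python3 ck.py w7
```

```text
time_s: 8.8
eef_pos: [0.6168, 0.0814, 0.2633]
tcp_rot: [0.0, 0.264, 0.965, -0.0]
force: [-1.0, 0.7, -0.4]
gripper_width: 0.0
frame phi -30.565991221466902 radial 29.629708291361418 ccw 20.25476390435346 F [-0.9732  0.6882 -0.4055] z 0.2632707426857869
fin 1445 [0.6056 0.0618] (121.69717407226562, 260.5494384765625) 51.495845794677734 len axis -38.75618107790421 dir deg -34.991738138156315
time_s: 9.6
eef_pos: [0.6133, 0.0639, 0.2632]
tcp_rot: [0.0, 0.494, 0.87, -0.0]
force: [0.3, 0.0, 1.0]
gripper_width: -0.0003
frame phi -59.19317845552804 radial 29.506016431431753 ccw 19.962998931544465 F [0.2905 0.0101 1.008 ] z 0.2632476843634834
fin 1443 [0.5944 0.0534] (121.66263580322266, 254.26748657226562) 23.39667510986328 len axis -67.73099539214685 dir deg -62.4115004580078
```

View pics/w7.png

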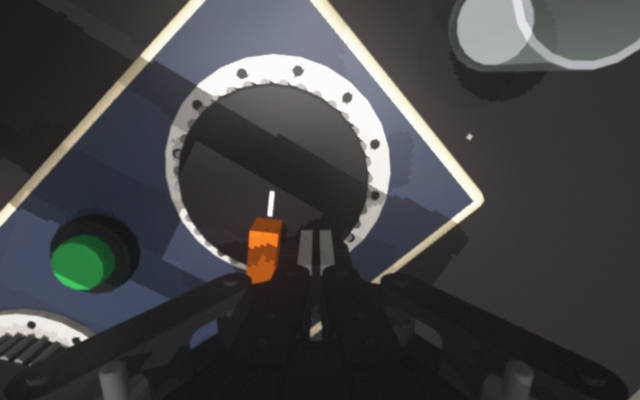

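```bash
python3 -m crank '[[[-0.037,-0.062,0,0.667],[-0.037,-0.062,0,0.667],[-0.037,-0.062,0,0.667],[-0.037,-0.062,0,0.667],[-0.037,-0.062,0,0.667],[0,0,0,0]]]'; python3 ck.py w8
python3 - <<'E'
from h import *
for n in ("top","scene"):
    im,d=r.read_camera(n); s=im[160:275,260:410] if n=="top" else im[120:260,230:420]; cv2.imwrite(f"pics/{n}8.png",cv2.resize(s,None,fx=4,fy=4,interpolation=cv2.INTER_CUBIC)[:,:,::-1])
E
```

```text
time_s: 10.4
eef_pos: [0.6018, 0.0503, 0.2632]
tcp_rot: [-0.0, 0.694, 0.72, -0.0]
force: [0.0, 0.6, -0.7]
gripper_width: -0.0002
frame phi -87.83349841212778 radial 29.4921730468323 ccw 19.662505750605884 F [ 0.0283  0.6251 -0.7259] z 0.2632362274897747
fin 1367 [0.5823 0.0514] (246.05166625976562, 122.16493225097656) 89.33617401123047 len axis -97.43981534992368 dir deg -87.3980365146395
```

View pics/w8.png

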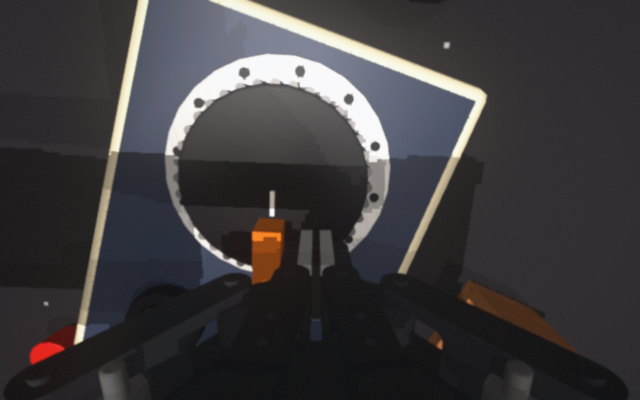

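View pics/top8.png

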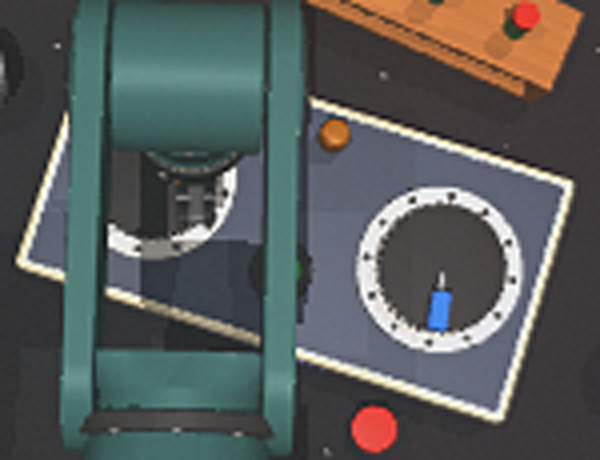

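View pics/scene8.png

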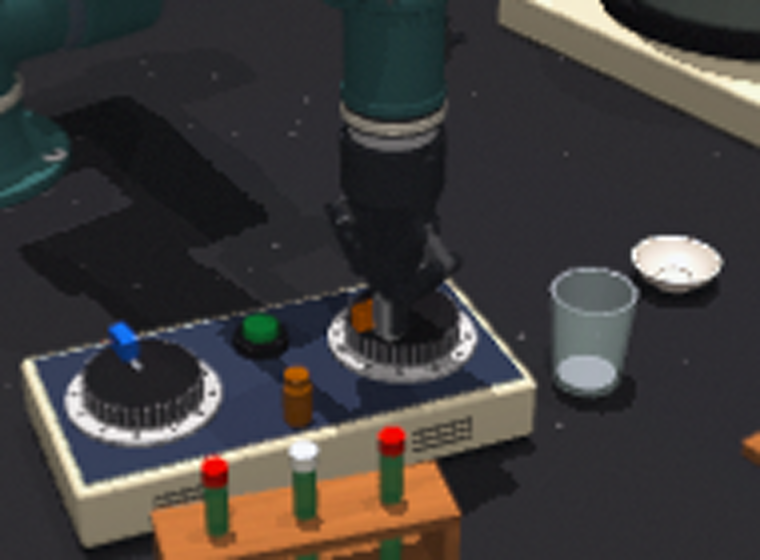

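```bash
python3 -m crank '[[[0,0.1,0,0],[0,0.15,0,0],[0,0,-0.3,0],[0,0,-0.6,0],[0,0,-0.6,0],[0,0,-0.3,0],[0,0,0,0]]]'; python3 ck.py w9
```

```text
time_s: 11.42
eef_pos: [0.6146, 0.0507, 0.3552]
tcp_rot: [0.001, 0.695, 0.719, 0.001]
force: [0.4, 0.2, -0.3]
gripper_width: -0.0002
frame phi -87.99433277272216 radial 29.48903470436378 ccw 32.553981327700576 F [ 0.4278  0.1819 -0.3065] z 0.3551998646120134
fin 632 [0.577  0.0507] (266.0, 121.23115539550781) 78.78601837158203 len axis -100.48645078229383 dir deg -98.00889306962712
```

View pics/w9.png

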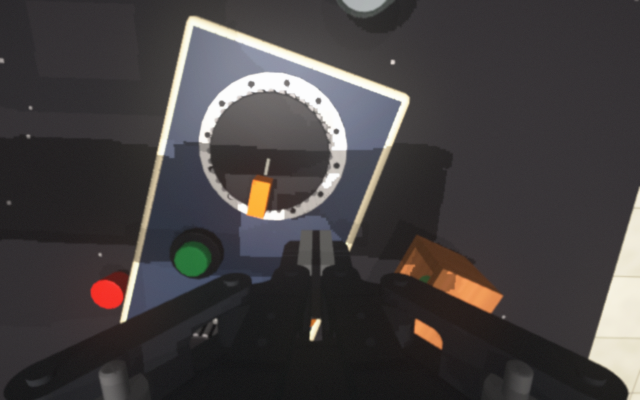

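```bash
cat > bt.py <<'E'
from h import *
import sys
o=r.get_obs();im,d=r.read_camera('wrist');c=r.calibration('wrist');T=wristT(o,c);P=cloud(c,T,d)
cv2.imwrite(f"pics/{sys.argv[1]}.png",im[:,:,::-1])
g=max(blobs(masks(im)['green'],20),key=lambda b:b[0]);q=P[g[2]];zt=np.percentile(q[:,2],90)
t=q[q[:,2]>zt-.003];print('green',g[0],g[1],'z',zt,np.percentile(q[:,2],[2,50,98]),'top c',t.mean(0));print(cv2.minEnclosingCircle((t[:,:2]*1e4).astype(np.float32)))
b=t.mean(0)[:2];rr=np.hypot(P[...,0]-b[0],P[...,1]-b[1])
for a in np.arange(0,.034,.002):
    k=(rr>=a)&(rr<a+.002)&(d>.2);
    if k.any(): print(round(a,3),k.sum(),np.percentile(P[k][:,2],[10,50,90]))
E
python3 bt.py w10
python3 - <<'E'
from h import *
c=r.calibration('top');print(plane(c,c['cam_to_world'],(330,227),.082))
E
python3 st.py
```

```text
green 810 [191.5173 261.3605] z 0.0830509594794143 [0.0801 0.0822 0.0835] top c [ 0.5191 -0.0089  0.0822]
((5188.62353515625, -92.69501495361328), 136.26922607421875)
0.0 18 [0.0819 0.0826 0.0829]
0.002 52 [0.0814 0.0823 0.0832]
0.004 93 [0.0816 0.0824 0.0833]
0.006 124 [0.0816 0.0823 0.0831]
0.008 158 [0.0815 0.0823 0.0831]
0.01 226 [0.0808 0.0821 0.083 ]
0.012 384 [0.0724 0.0784 0.082 ]
0.014 163 [0.0717 0.0724 0.0735]
0.016 212 [0.0716 0.0724 0.0732]
0.018 287 [0.071  0.0723 0.0731]
0.02 597 [0.0608 0.0689 0.0725]
0.022 230 [0.0601 0.061  0.0708]
0.024 263 [0.06   0.0608 0.0616]
0.026 309 [0.0601 0.0609 0.0618]
0.028 372 [0.06   0.0608 0.0616]
0.03 414 [0.0601 0.0609 0.0617]
0.032 454 [0.06   0.0608 0.0616]
[[ 0.5156 -0.0115  0.082 ]]
p [0.6142 0.0506 0.3522] alpha 92.00250490218848 j6 -0.04465480581402037 F [ 0.2945  0.8796 -0.3737] t 11.525
```

```bash
python3 st.py 0.5175 -0.0095 0.352
```

```text
p [0.6142 0.0506 0.3522] alpha 92.00250490218848 j6 -0.04465480581402037 F [ 0.2945  0.8796 -0.3737] t 11.525
units [-1.1343 -1.974   0.007 ]
```

```bash
python3 -m crank '[[[-0.28,-0.49,0,0],[-0.28,-0.49,0,0],[-0.28,-0.49,0,0],[-0.29,-0.5,0,0],[0,0,0,0]]]';python3 -m crank '[[[0,0,0.4,0],[0,0,0.6,0],[0,0,0.4,0],[0,0,0.1,0],[0,0,0,0]]]'; python3 st.py 0.5175 -0.0095 0.25
python3 - <<'E'
from h import *
im,d=r.read_camera('scene'); cv2.imwrite("pics/s11.png",cv2.resize(im[120:260,230:420],None,fx=4,fy=4,interpolation=cv2.INTER_CUBIC)[:,:,::-1])
im,d=r.read_camera('wrist'); cv2.imwrite("pics/w11.png",im[:,:,::-1])
E
```

```text
time_s: 12.15
eef_pos: [0.5166, -0.0098, 0.3516]
tcp_rot: [-0.001, 0.695, 0.719, -0.001]
force: [0.9, 0.6, 0.0]
gripper_width: -0.0
time_s: 12.78
eef_pos: [0.5182, -0.009, 0.2778]
tcp_rot: [-0.0, 0.695, 0.719, -0.0]
force: [0.4, 0.0, 0.1]
gripper_width: -0.0005
p [ 0.5182 -0.009   0.2778] alpha 92.0220104711461 j6 -0.1620968449148556 F [0.4427 0.0451 0.0789] t 12.775
units [-0.0097 -0.0147  0.556 ]
```

View pics/s11.png

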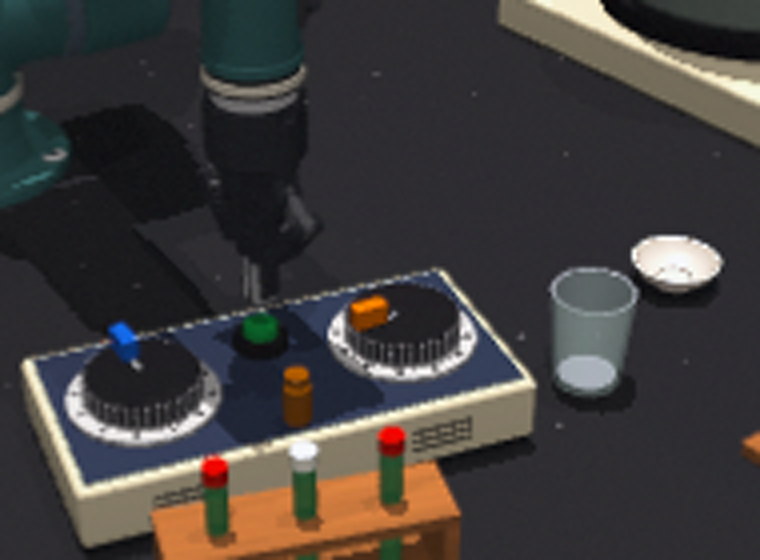

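View pics/w11.png

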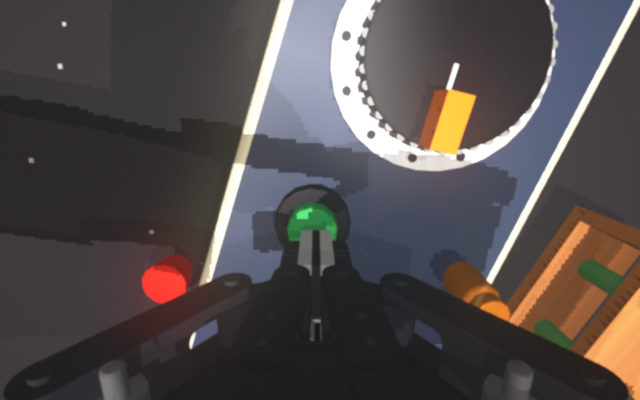

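```bash
python3 bt.py w12 | head -2; python3 -m crank '[[[0,0,0.2,0],[0,0,0.2,0],[0,0,0,0]]]'; python3 -m crank '[[[0,0,0.06,0],[0,0,0.06,0],[0,0,0,0]]]'
```

```text
green 1203 [310.6093 220.0341] z 0.08306218873854812 [0.0754 0.0821 0.0837] top c [ 0.5176 -0.0043  0.0828]
((5181.54541015625, 196.2563018798828), 366.7208251953125)
time_s: 13.3
eef_pos: [0.5173, -0.0092, 0.2566]
tcp_rot: [-0.001, 0.695, 0.719, -0.001]
force: [-0.4, -0.4, 0.6]
gripper_width: -0.0
time_s: 13.68
eef_pos: [0.518, -0.0093, 0.2526]
tcp_rot: [0.0, 0.695, 0.719, 0.0]
force: [-1.1, -0.1, 3.4]
gripper_width: -0.0
```

```bash
python3 -m crank '[[[0,0,0.05,0],[0,0,0,0]]]'; python3 -m crank '[[[0,0,0.05,0],[0,0,0,0],[0,0,0,0]]]'
```

```text
time_s: 13.92
eef_pos: [0.518, -0.0093, 0.2501]
tcp_rot: [0.0, 0.695, 0.719, 0.0]
force: [-2.3, 1.0, 4.7]
gripper_width: 0.0
time_s: 14.3
eef_pos: [0.518, -0.0093, 0.2493]
tcp_rot: [0.001, 0.695, 0.719, 0.0]
force: [-4.7, -0.4, 12.3]
gripper_width: 0.0001
```

```bash
python3 -m crank '[[[0,0,-0.1,0],[0,0,-0.3,0],[0,0,-0.6,0],[0,0,-0.8,0],[0,0,-0.8,0],[0,0,-0.6,0],[0,0,0,0]]]'; python3 bt.py w13|head -1; python3 -m crank '[[[0,-0.5,0,0],[-0.5,-0.8,0,0],[-0.8,-0.8,0,0],[-0.8,-0.8,0,0],[-0.8,-0.8,0,0],[-0.8,0,0,0],[-0.8,0,0,0],[-0.4,0,0,0],[0,0,0,0],[0,0,0,0]]]'; python3 st.py
python3 - <<'E'
from h import *
for n in("top","scene"):
    im,d=r.read_camera(n); cv2.imwrite(f"pics/{n}14.png",im[:,:,::-1])
    if n=="top":
        c=r.calibration('top');T=c['cam_to_world'];m=masks(im);roi=np.zeros(im.shape[:2],bool);roi[160:270,260:408]=1
        for k,z in (('orange',.103),('green',.082),('blue',.103)):
            for a,ce,l in blobs(m[k]&roi,8): print(k,a,ce,plane(c,T,ce,z))
        for a,ce,l in blobs(m['orange']&roi,20):pass
        cv2.imwrite('pics/topcrop14.png',cv2.resize(im[160:275,260:410],None,fx=5,fy=5,interpolation=cv2.INTER_CUBIC)[:,:,::-1])
        a=cv2.imread('pics/top0.png').astype(int)[:,:,::-1];D=(abs(a-im).max(2)>40);D[:150]=0;D[270:]=0;D[:,:170]=0;D[:,480:]=0
        print('diff blobs',[(b[0],b[1].round(0)) for b in blobs(D,8)])
E
```

```text
time_s: 15.18
eef_pos: [0.5182, -0.0093, 0.4106]
tcp_rot: [0.003, 0.695, 0.719, 0.002]
force: [0.3, -0.3, -0.3]
gripper_width: -0.0002
green 605 [311.6017 177.2727] z 0.08335189078782991 [0.0797 0.0823 0.0839] top c [ 0.5187 -0.0093  0.0838]
time_s: 16.48
eef_pos: [0.3417, -0.2597, 0.4066]
tcp_rot: [-0.001, 0.694, 0.72, 0.0]
force: [0.6, 0.1, -0.2]
gripper_width: 0.0
p [ 0.3417 -0.2597  0.4066] alpha 92.05504901110604 j6 -0.8182080099489877 F [ 0.6338  0.1261 -0.1671] t 16.475
orange 20 [343.85 192.2 ] [[ 0.6102 -0.0475  0.103 ]]
orange 41 [308.2439 204.7561] [[0.5744 0.0492 0.103 ]]
green 69 [330. 227.] [[ 0.5156 -0.0115  0.082 ]]
blue 43 [369.3953 237.186 ] [[ 0.4888 -0.1176  0.103 ]]
diff blobs [(np.int32(58), array([294., 193.])), (np.int32(53), array([307., 205.])), (np.int32(87), array([432., 249.]))]
```

View pics/top14.png

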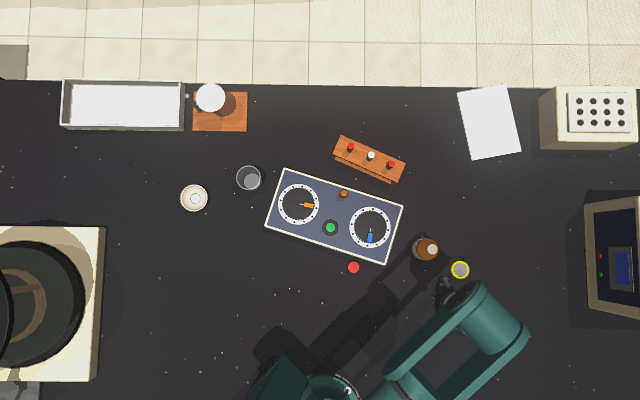

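View pics/topcrop14.png

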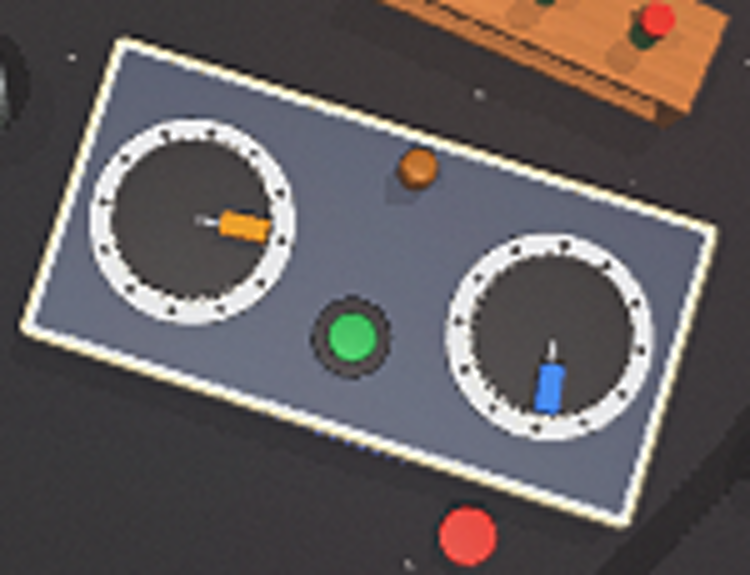

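View pics/scene14.png

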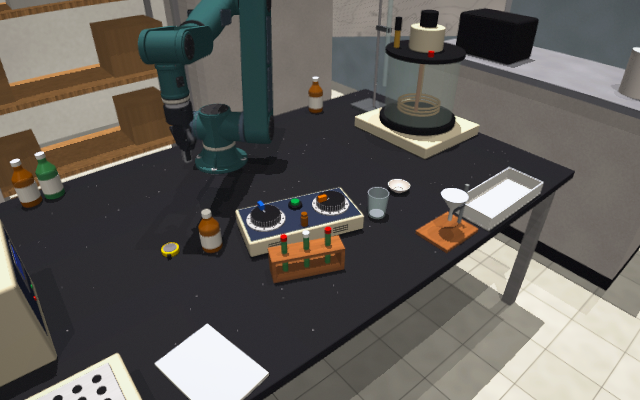

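The top view shows the fin moved from the dot at (165,135) to the fourth dot clockwise at (281,240). The button is up, and the blue fin and bystanders haven't moved; the only other change is the arm's shadow near the bottle.

```bash
python3 -c "
from rig import r
print(r.job_done())"
```

```text
the job is handed in; nothing more can be done
None
```

I turned the stirrer dial four clicks clockwise, pressed the set button, and handed the job in at about 16.5 s. No verdict was reported.

- **Stirrer dial:** I pushed the orange fin round with the closed fingertips and never pinched it. In the wrist camera the fin went from +19° to −100.5°, about 119.5° clockwise. In the top view it sits at the fourth bezel dot from where it started.
- **Set button:** I pressed it straight down about 6 mm. It stopped moving as the force reached about 12 N, so it was fully down. Its top then measured 82–84 mm above the bench, against 82–83 mm before, so it came back up.
- **Everything else:** comparing the top view before and after, the blue fin, vial and button were at the same pixels. The only other change over the work area was a patch near the bottle, which I took to be the arm's shadow. That comparison left out the stopper, the timer's lower edge and the bottom of the picture; the stopper and timer looked unmoved by eye. The arm was clear of everything at the end.

**Disagreements:**
- The top and wrist cameras placed the dial and button about 3 mm apart, so I used values in between.
- While the finger was next to the fin, the wrist camera read the angle 1–4° short. The reading was right again once I backed off.
- `r.nose_length` (173 mm) was about 5 mm longer than the closed fingertips looked in the wrist camera. I left margin for either value.

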